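Clamp the finds case shut

TASK

Close and clamp the green finds case: push its sliding lid fully home by the black block, hook the draw latch's wire bail over the brass keeper by its red knob, drawing it back under the lip until you feel it bear lightly on the keeper and keeping it there for half a second, then let go and push the red lever over, away from the keeper, with closed fingertips until it snaps down flat. Be gentle: nothing needs more than about 15 N, and the bail only a few newtons. Leave the hammer, chisel, slate slab and clear tub where they lie.

Things in the scene. Friction and masses are not known exactly. Their poses are not given: they have to be found in the camera images.
- case: Green metal case fixed to the table, 300 x 150 mm, top deck 80 mm high. Origin: centre of the underside; x along its length from latch end to lid end, y across, z up. Fixed deck over x = -150 to -45 mm carries the latch; the lid covers the rest when shut. Latch and keeper work in the case's x-z plane at y = 0. Lever pivot axis (along y) at x = -70, z = 96 mm.
- lid_top: Grey lid plate, 195 x 134 x 8 mm, with push block and keeper; top surface 80 mm above the table, level with the deck. Origin at its centre (4 mm below its top), at case x = 52.5 mm when shut. Slides along case x in two rails 6 mm proud of it. Never push it with over 40 N.
- lid (a joint): How far the lid is slid open, m: 0 = shut against its firm rubber stop, 0.08 = limit. Moves towards the case's +x with about 3 N of friction and stays where it is left.
- lid_block (a point): Centre of the black push block on the lid, 16 mm (x) x 60 mm (y) x 30 mm high, standing on the lid's top; this point is 15 mm above the lid. At case x = 100 mm when the lid is shut. Push its far (+x) face towards -x.
- keeper_spot (a point): Point on the lid's top (case x = -17 mm when shut) that marks the brass keeper roughly: the far (+x) face of its post lies 0 to 7 mm to the +x side of it (screw-adjusted, find it by feel). Post 26 mm wide (y), 12 long, 18 high; on top a lip 5 mm thick overhangs the far face by 5 mm (lip 18 to 23 mm above the lid). The crossbar goes over the lip, down behind it, then back (-x) under it.
- lever (a joint): Lever angle, rad: 0 = flat, pointing to the case's -x (clamped); 1.57 = upright; up to 2.7 as it leans over towards the keeper. Stays where it is left: about 1 N at the paddle moves it unloaded, up to 12 N under the latch's load; below about 0.3 (past centre) a tensioned bail pulls it down flat.
- lever_arm: The lever: flat steel, 24 mm wide, 4 thick, its outer 34 mm a red paddle 36 mm wide, 5 mm thick. Origin on the pivot axis; it points along its own -x, 73 mm from pivot to tip. Never press it with over 40 N.
- lever_tip (a point): Middle of the free end of the lever, 73 mm from the pivot.
- bail_hinge (a joint): Bail angle relative to the lever, rad. The bail's pivot on the lever is 18 mm from the lever's pivot, 0.3 rad below the lever's line (lever flat: at case x = -87.2, z = 90.7 mm). The bail's elevation above level, pointing to the case's +x, is -(lever + bail_hinge). Stays where it is left; 0.5 N moves it.
- bail (a joint): Stretch of the sprung bail, m: 0 unloaded; tension is 10 N plus 2.5 N per mm. Clamped it stands at 2 to 11 mm; over 13 mm it is ruined.
- bail_wire: The bail's crossbar with its knob; origin at the bail's pivot on the lever when unstretched, x from pivot to crossbar, z up when the bail is level. While holding it never drag or press it against the keeper or lid with over 15 N.
- bail_bar (a point): Middle of the bail's crossbar: a steel wire 6 mm thick, 44 mm long along y, 70 mm from the bail's pivot; side wires of 6 mm at y = +-22 mm join it to the pivot.
- bail_knob (a point): Centre of the red knob on the bail: 16 mm round, 14 mm wide along y; 26 mm beyond the crossbar (bail's x) and 26 mm above it (bail's z). Pinch its two flat ends along y, from above; it turns between the fingers. Dragging the bail (and lever) about by it takes about 4 N.
- hammer: Loose hammer, 260 mm, lying on the table. Leave alone.
- chisel: Loose chisel with red handle, 200 mm, lying on the table. Leave alone.
- slab: Loose dark slate slab with a small fossil, 120 x 90 x 20 mm. Leave alone.
- tub: Loose clear open tub, 90 mm across, 100 mm high, standing. Leave alone.

How it is judged:
By the outcome, as a careful person would: the job done as asked, in the order asked, and still so for the second after the job is handed in, with the robot touching nothing.
It also fails if it takes over 61 s, if anything falls off the work surface, if the arm or the gripper's body presses on something with over 40 N, if the wrist force passes 120 N, or if a joint passes its speed limit or range.

ROBOT

A 6-joint arm with a two-finger parallel gripper is mounted at the origin on the work surface. World frame = base frame: x ahead of the robot, y to its left, z up, the work surface at z = 0. Lengths are in m, angles in rad, forces in N, time in s.
With the tool pointing down it reaches from about 0.35 to 0.925 m from the base axis. Payload 6.4 kg.
Tool frame: the origin (TCP) lies on the mounting face of the last link; the fingertips stand 173 mm ahead of it and the grasp point (between the pads) lies 155 mm ahead of it; z points along the fingers, y is the direction in which the jaws open and shut (so a half turn about z gives the same grasp; the last joint's range is limited). The gripper opens to 85 mm and grips with 20 to 120 N. Pads are 22 mm wide; open, the fingers measure 114 mm over their backs; the gripper's body (76 mm by 85 mm) begins 54 mm behind the grasp point. The pads swing forward as they close: fully open they stand 13 mm farther back than shut.
Start: joints at [1.088, 0.245, 1.558, -0, 1.339, -0.174], TCP at [0.198, 0.619, 0.405] pointing down, gripper open.
Joint ranges: [-3.13, 3.13], [-1.02, 2.26], [0.13, 2.54], [-0.95, 4.09], [0.21, 2.88], [-2.74, 2.74]. Speed limits (rad/s): [2.57, 2.57, 3.14, 3.14, 3.14, 3.14].

INTERFACE

Orientations are given as a unit quaternion [w, x, y, z].
In Python, from workcell import robot gives the robot as it stands.
- The arm moves only by the tool arm_command, never from a script. Its argument "rows" is text: rows parted by semicolons, each of 5 numbers parted by spaces: the shift along the tool's x, y, z in mm, then the turn about the tool's z in degrees, then the gripper command: -1 is shut, 1 is fully open, values between are in proportion. In form: dx dy dz yaw claw; .... A call has 1 to 12 rows; each row is the pose to reach, as a shift and turn from the pose measured when the call began, along the tool's axes at that moment; what a row does not reach only later rows make up. A row lasts 1/8 s, in which the tool goes at most 62.5 mm and 10.7 degrees, less where a joint would pass 70% of its speed; a pose out of reach is approached as far as the arm can. A call with a gripper value outside its range is refused whole. The fingers move at their own pace and stop on an object; "squeeze" is the grip in N (left out, the last holds). Time passes only in rows, so rows that repeat a pose let the fingers close. It gives the time, the measured TCP pose, the force and the opening at its end, in the units of the state.
- robot.observe(): the state, without advancing time (a new reading comes with each control period).
- robot.capture(name): name is "scene" or "top" or "wrist"; returns a dict with "image" (384x512x3 uint8, red, green, blue), "camera_matrix" (3x3 intrinsics, pixels), "k1" (the pictures are not rectified: a ray, as slopes to the right and down, at radius r is drawn at 1 + k1 r^2 times it, then the intrinsics apply), "eye" and "rotation" of the camera in the world; the wrist camera has in their place "hand_eye" (4x4, takes a point from camera to tool coordinates, whose origin is the TCP and whose axes are the flange's). Camera axes: x right, y up, looking along -z (the intrinsics and any distortion apply to the point x, -y, -z); pixel columns grow to the right and rows downward; lengths in m; the calibration is good to about 2 mm. A picture is of the moment at which its call begins: read the wrist's pose just before it. There is no depth.
- robot.close_job(): hands the job in, once; it reports no verdict.
The state is a dict: "time_s": time; "q": joint angles; "joint_velocities": joint speeds; "joint_torque": joint torques, N m; "ee_pos": TCP position; "orientation": TCP orientation; "contact_force": force on the tool from outside, world axes, zero at the start; "torque": the same for the moment, N m; "finger_gap": finger opening in m.
Only numpy, scipy, OpenCV 4.12 (cv2) and the standard library are available. Lean on these libraries where they do the work, as an engineer would, in place of code of your own. Each camera call takes 0.05 s, during which the arm holds its last target.

## Working session

There is one attempt and no reset: what is moved stays moved. The work goes in short steps, Python scripts to look and compute and a tool call to move; the robot and the scene stay as the last step left them, time stands still between calls to the robot, and variables do not carry over. Pictures are saved under pics/ and viewed, and the job is handed in when it is done.

Besides the shell and the picture viewer there is one more tool, called after ">>>" by a JSON object that holds its "op" and its "data", one argument or row to a line. arm_command: Moves the arm, as the interface text tells. Its arguments: {"type":"object","properties":{"rows":{"type":"string"},"squeeze":{"type":"number"}},"required":["rows"]}

```bash
ls; mkdir -p pics; python3 - <<'E'
from workcell import robot
import cv2
s=robot.observe(); print(s)
for n in ["scene","top","wrist"]:
    c=robot.capture(n); cv2.imwrite(f"pics/{n}0.png",c["image"][:,:,::-1])
    print(n,{k:(v.tolist() if hasattr(v,'tolist') else v) for k,v in c.items() if k!="image"})
E
```

```text
pics
{'time_s': 0.0, 'q': array([ 1.08789948e+00,  2.45816125e-01,  1.55901086e+00,  3.46660133e-06,
        1.33864971e+00, -1.74083279e-01]), 'joint_velocities': array([-0.00149876, -0.00089375,  0.00063253,  0.00159129,  0.00048873,
        0.00083911]), 'joint_torque': array([-1.11355439e-03, -4.29492223e+01, -3.26123643e+01, -1.98349539e-04,
        5.43217830e-03,  2.29980617e-05]), 'ee_pos': array([0.19743281, 0.61905753, 0.40358038]), 'orientation': array([-3.05505238e-04,  1.53794295e-01,  9.88102438e-01, -8.91106520e-04]), 'contact_force': array([-0.05341252,  0.25937138,  0.41144844]), 'torque': array([ 0.01888379, -0.00744481,  0.00641258]), 'finger_gap': 0.08532997278550719}
scene {'camera_matrix': [[483.0470511851397, 0.0, 256.4337128034842], [0.0, 483.0470511851397, 192.29498584325123], [0.0, 0.0, 1.0]], 'k1': -0.1072813059422123, 'eye': [1.6619206606634331, -0.34502213072789567, 0.9586936337937595], 'rotation': [0.7115542661688362, 0.358871818890791, 0.26403982152074995, 0.5433088592635267]}
top {'camera_matrix': [[351.8195903791255, 0.0, 256.8803870252754], [0.0, 351.8195903791255, 195.2761568975328], [0.0, 0.0, 1.0]], 'k1': 0.030391505260974557, 'eye': [0.4555299758623848, -0.024462986912537437, 1.1012823811450956], 'rotation': [0.7079737554446182, 0.045125879775592743, -0.031777222718247795, -0.7040788483489884]}
wrist {'camera_matrix': [[285.0765619383518, 0.0, 255.55302274605364], [0.0, 285.0765619383518, 185.80622178200565], [0.0, 0.0, 1.0]], 'k1': -0.07191180576200852, 'hand_eye': [[0.00023458665237439342, 0.9601244804889442, 0.2795727578555113, 0.06983116686786744], [0.9999994146364061, 7.007069308013464e-05, -0.0010797300322180651, 0.0007614858874519514], [-0.0010562650931608528, 0.27957284749405076, -0.9601239020293789, 0.03151971903444517], [0.0, 0.0, 0.0, 1.0]]}
```

View pics/scene0.png

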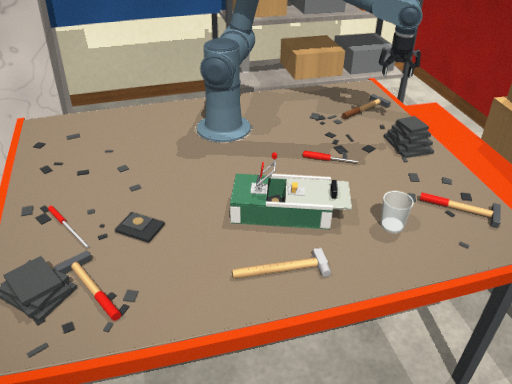

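View pics/top0.png

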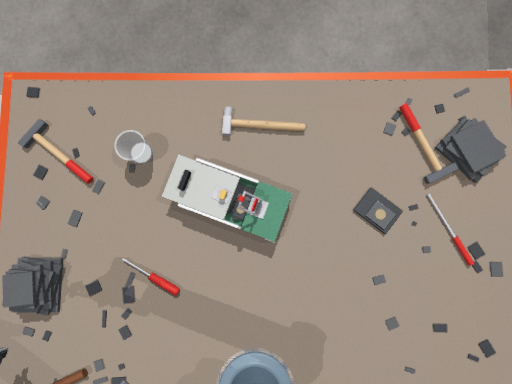

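View pics/wrist0.png

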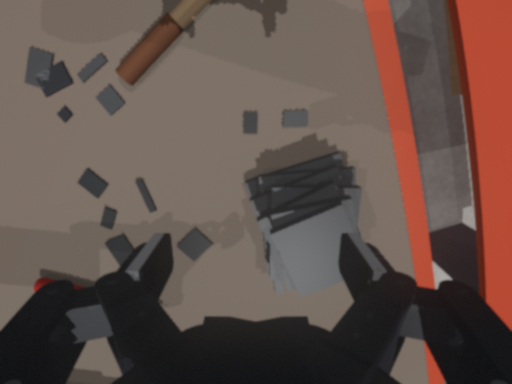

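```bash
cat > h.py <<'E'
import numpy as np, cv2
from scipy.spatial.transform import Rotation as R
def quat(q): return R.from_quat([q[1],q[2],q[3],q[0]])
def cam(c,s=None):
    if "eye" in c: return np.array(c["eye"]),quat(c["rotation"]).as_matrix()
    T=np.array(c["hand_eye"]); Rt=quat(s["orientation"]).as_matrix()
    return s["ee_pos"]+Rt@T[:3,3], Rt@T[:3,:3]
def proj(c,P,s=None):
    e,M=cam(c,s); p=(np.atleast_2d(P)-e)@M
    a=np.stack([p[:,0]/-p[:,2],-p[:,1]/-p[:,2]],1)
    a=a*(1+c["k1"]*(a**2).sum(1,keepdims=True)); K=np.array(c["camera_matrix"])
    return a*[K[0,0],K[1,1]]+K[:2,2]
def ray(c,uv,s=None):
    e,M=cam(c,s); K=np.array(c["camera_matrix"])
    a=(np.array(uv,float)-K[:2,2])/[K[0,0],K[1,1]]
    b=a.copy()
    for _ in range(20): b=a/(1+c["k1"]*(b**2).sum())
    d=M@np.array([b[0],-b[1],-1]); return e,d
def atz(c,uv,z,s=None):
    e,d=ray(c,uv,s); return e+d*(z-e[2])/d[2]
def crop(img,x0,y0,x1,y1,f,name):
    im=cv2.resize(img[y0:y1,x0:x1,::-1],None,fx=f,fy=f,interpolation=cv2.INTER_CUBIC)
    cv2.imwrite(name,im)
E
python3 - <<'E'
from h import *
from workcell import robot
t=robot.capture("top"); crop(t["image"],155,145,300,250,5,"pics/topc.png")
t=robot.capture("scene"); crop(t["image"],220,140,365,240,5,"pics/scc.png")
E
```

```text
(no output)
```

View pics/topc.png

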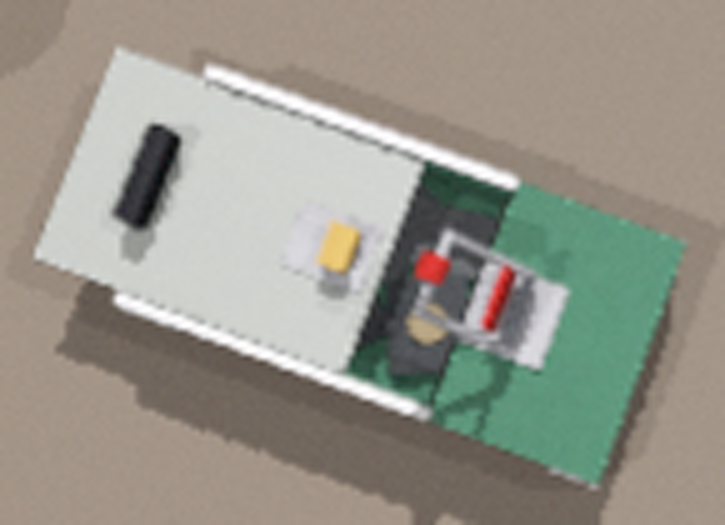

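View pics/scc.png

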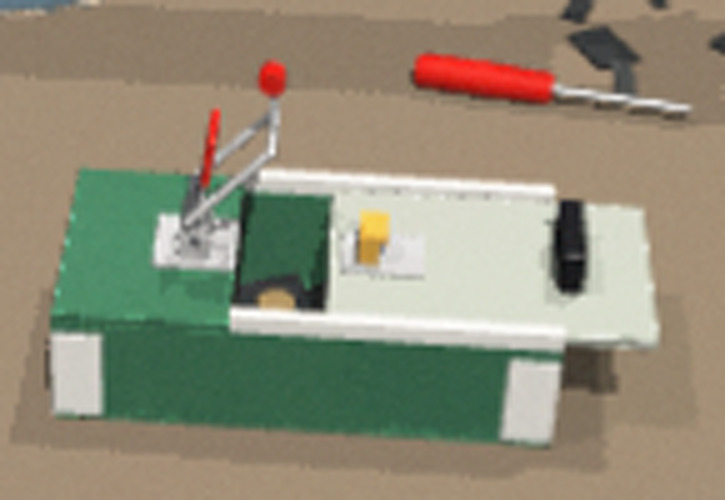

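```bash
cat > fit.py <<'E'
from h import *
from workcell import robot
from scipy.optimize import least_squares
T=robot.capture("top"); S=robot.capture("scene")
tp=lambda a:np.array(a)/5+[155,145]-0.4
sp=lambda a:np.array(a)/5+[220,140]-0.4
obs=[("t",(683,240),(-150,-75,80),0),("t",(598,487),(-150,75,80),0),
("t",(118,47),(150,-67,80),1),("t",(35,260),(150,67,80),1),("t",(425,162),(-45,-67,80),1),("t",(345,372),(-45,67,80),1),
("s",(80,170),(-150,75,80),0),("s",(52,325),(-150,-75,80),0),("s",(55,412),(-150,-75,0),0),("s",(550,443),(150,-75,0),0),
("s",(332,197),(-45,67,80),1),("s",(645,208),(150,67,80),1),("s",(657,345),(150,-67,80),1)]
def W(p,P): 
    c,s=np.cos(p[2]),np.sin(p[2]); P=np.array(P)/1e3
    return np.array([p[0]+c*P[0]-s*P[1],p[1]+s*P[0]+c*P[1],P[2]])
def linkpts(l,h):
    # lever angle l: direction (-cos l, sin l); bail pivot 18mm, .3 below
    tip=np.array([-70-73*np.cos(l),0,96+73*np.sin(l)])
    a=l-0.3; piv=np.array([-70-18*np.cos(a),0,96+18*np.sin(a)])
    e=-(l+h); ux=np.array([np.cos(e),0,np.sin(e)]); uz=np.array([-np.sin(e),0,np.cos(e)])
    return tip,piv,piv+70*ux,piv+96*ux+26*uz
def f(p):
    r=[]
    for k,uv,P,m in obs:
        P=np.array(P,float)+[p[3]*1000*m,0,0]
        c,q=(T,tp(uv)) if k=="t" else (S,sp(uv))
        r+=list(proj(c,W(p,P))[0]-q)
    tip,piv,bar,kn=linkpts(p[4],p[5])
    r+=list(proj(S,W(p,tip))[0]-sp((215,112)))
    r+=list(proj(S,W(p,kn))[0]-sp((272,78)))
    r+=list(proj(T,W(p,kn))[0]-tp((433,267)))
    return np.array(r)
if __name__=="__main__":
    o=least_squares(f,[0.45,0.07,1.2,0.05,1.7,-2.3],loss="soft_l1")
    p=o.x; print(p, "yawdeg",np.degrees(p[2])); print(f(p).reshape(-1,2).round(2))
    print([x.round(1) for x in linkpts(p[4],p[5])], [W(p,x).round(4) for x in linkpts(p[4],p[5])])
    np.save("p.npy",p)
E
python3 fit.py
```

```text
[ 0.55542918  0.05976976  1.22001246  0.05472483  1.68311625 -2.52634744] yawdeg 69.90156501508503
[[ 0.69  0.36]
 [-0.05 -0.45]
 [ 0.12  0.14]
 [-0.28 -0.33]
 [ 0.17 -0.27]
 [-0.19  0.51]
 [ 0.23 -0.24]
 [ 0.15 -2.13]
 [ 0.05  1.17]
 [ 0.27  1.  ]
 [-0.   -1.37]
 [-0.57 -0.03]
 [ 0.42 -0.7 ]
 [-0.08  2.8 ]
 [ 0.13  0.42]
 [ 0.19  0.37]]
[array([-61.8,   0. , 168.5]), array([-73.4,   0. , 113.7]), array([-26.8,   0. , 166. ]), array([-28.9,   0. , 202.7])] [array([0.5342, 0.0017, 0.1685]), array([ 0.5302, -0.0091,  0.1137]), array([0.5462, 0.0346, 0.166 ]), array([0.5455, 0.0326, 0.2027])]
```

```bash
cat > mv.py <<'E'
from fit import *
p=np.load("p.npy")
def goal(x,z,y=0,c=None):
    """shift in tool axes to bring fingertips(z) at case x,y"""
    s=robot.observe(); Rt=quat(s["orientation"]).as_matrix()
    P=W(p,(x,y,z+173)); d=Rt.T@(P-s["ee_pos"])*1e3
    ty=Rt[:,1]; want=p[2]-np.pi/2
    dy=np.degrees((want-np.arctan2(ty[1],ty[0])+np.pi)%(2*np.pi)-np.pi)
    return d.round(1), "toolyaw",round(-dy,2)
def here():
    s=robot.observe(); c,n=np.cos(p[2]),np.sin(p[2]); d=s["ee_pos"]-[p[0],p[1],0]
    F=s["contact_force"]
    return "t",round(s["time_s"],2),"case xyz tip",(np.array([c*d[0]+n*d[1],-n*d[0]+c*d[1],d[2]-.173])*1e3).round(1),"F case",np.round([c*F[0]+n*F[1],-n*F[0]+c*F[1],F[2]],2),"gap",round(s["finger_gap"]*1e3,1)
E
python3 - <<'E'
from mv import *
print(atz(T,(141,153),0.0),atz(T,(130,145),0.1))
print(W(p,(185,0,0)), goal(185,160),goal(185,88),here())
E
```

```text
[0.7101816  0.36843457 0.        ] [0.71065505 0.36575858 0.1       ]
[0.61900148 0.23350393 0.        ] (array([-518.8, -239.4,   71.7]), 'toolyaw', np.float64(92.41)) (array([-518.8, -239.4,  143.7]), 'toolyaw', np.float64(92.41)) ('t', 0.45, 'case xyz tip', array([402.4, 528.4, 231.6]), 'F case', array([-0.96, -0.51, -0.17]), 'gap', 85.7)
```

>>> {"op": "arm_command", "data": {
  "rows": "-30 -14 5 5 -1;-75 -35 10 13 -1;-125 -58 15 22 -1;-178 -82 20 31 -1;-231 -107 28 40 -1;-284 -131 36 50 -1;-337 -156 44 60 -1;-390 -180 52 70 -1;-440 -203 60 80 -1;-485 -224 66 88 -1;-512 -236 70 92.4 -1;-519 -239 72 92.4 -1",
  "squeeze": 20
}}

```text
time_s: 1.95
ee_pos: [0.6203, 0.2325, 0.3323]
orientation: [-0.0, 0.82, 0.572, -0.0]
contact_force: [-0.6, -0.2, 0.1]
finger_gap: -0.0
```

```bash
python3 - <<'E'
from mv import *
s=robot.observe(); print(here(),goal(185,88))
c=robot.capture("wrist"); cv2.imwrite("pics/w1.png",cv2.resize(c["image"][:,:,::-1],None,fx=1.5,fy=1.5))
E
```

```text
('t', 2.05, 'case xyz tip', array([185.3,  -0.3, 159.3]), 'F case', array([-0.57,  0.14, -0.12]), 'gap', 0.1) (array([-0.3, -0.2, 71.3]), 'toolyaw', np.float64(0.04))
```

View pics/w1.png

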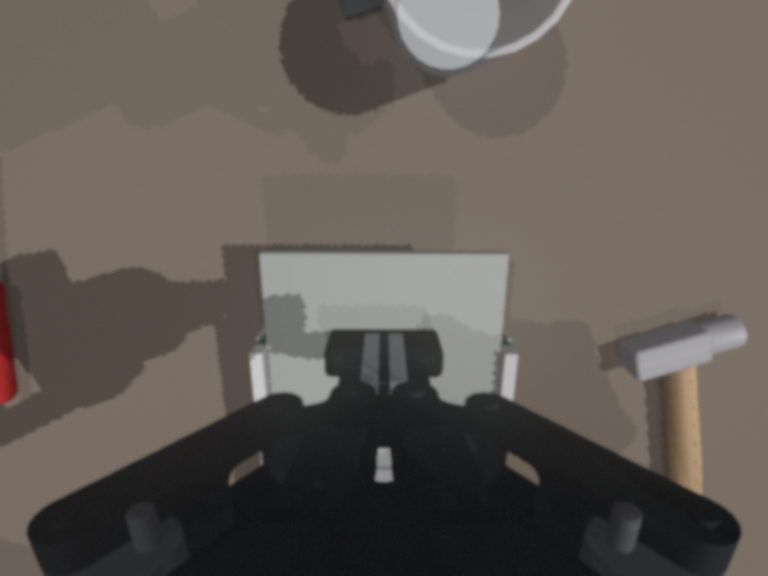

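```bash
python3 - <<'E'
from mv import *
s=robot.observe(); c=robot.capture("wrist")
d=p[3]*1e3
for n,P in dict(lidA=(150+d,-67,80),lidB=(150+d,67,80),bl_farA=(108+d,-30,110),bl_farB=(108+d,30,110),nearA=(92+d,-30,110),tip=(185,0,160),railA=(150,-70,86)).items(): print(n,proj(c,W(p,P),s)*1.5)
E
```

```text
lidA [[508.22393978 259.4624904 ]]
lidB [[257.86540476 258.82834939]]
bl_farA [[443.50937148 356.30282121]]
bl_farB [[321.99240307 355.98526247]]
nearA [[442.06156927 384.94159962]]
tip [[382.56302325 362.8553422 ]]
railA [[508.04998681 357.31409747]]
```

>>> {"op": "arm_command", "data": {
  "rows": "4 0 35 0 -1;4 0 71 0 -1;4 0 71 0 -1"
}}

```text
time_s: 2.62
ee_pos: [0.618, 0.2393, 0.2587]
orientation: [-0.001, 0.819, 0.574, -0.003]
contact_force: [-0.2, -0.4, 0.3]
finger_gap: 0.0002
```

>>> {"op": "arm_command", "data": {
  "rows": "-4 0 0 0 -1;-8 0 0 0 -1;-12 0 0 0 -1;-16 0 0 0 -1;-20 0 0 0 -1;-24 0 0 0 -1"
}}

```text
time_s: 3.38
ee_pos: [0.6101, 0.2168, 0.2596]
orientation: [-0.001, 0.819, 0.574, -0.002]
contact_force: [1.2, 3.6, 2.3]
finger_gap: 0.0003
```

```bash
python3 - <<'E'
from mv import *
print(here())
E
```

```text
('t', 3.48, 'case xyz tip', array([165.8,   2.6,  86.1]), 'F case', array([ 3.14, -0.48,  1.56]), 'gap', 0.2)
```

>>> {"op": "arm_command", "data": {
  "rows": "-5 0 0 0 -1;-10 0 0 0 -1;-15 0 0 0 -1;-20 0 0 0 -1;-25 0 0 0 -1;-30 0 0 0 -1;-34 0 0 0 -1;-37 0 0 0 -1;-37 0 0 0 -1"
}}

```text
time_s: 4.6
ee_pos: [0.5972, 0.1812, 0.259]
orientation: [-0.001, 0.819, 0.574, -0.003]
contact_force: [0.8, 1.3, -0.5]
finger_gap: 0.0
```

```bash
python3 - <<'E'
from mv import *
print(here()); c=robot.capture("top")
crop(c["image"],155,145,300,250,5,"pics/top2.png")
E
```

```text
('t', 4.7, 'case xyz tip', array([128.5,   2.5,  85.9]), 'F case', array([-0.12,  0.56,  0.51]), 'gap', 0.2)
```

View pics/top2.png

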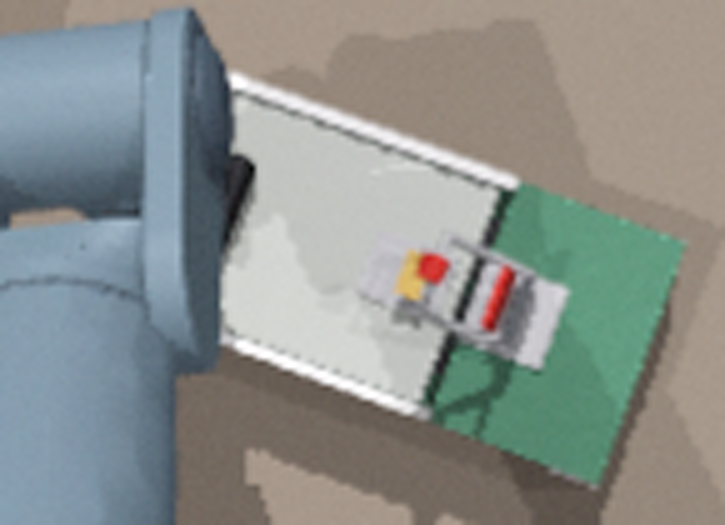

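>>> {"op": "arm_command", "data": {
  "rows": "-1.5 0 0 0 -1;-3 0 0 0 -1;-4 0 0 0 -1;-5 0 0 0 -1;-6 0 0 0 -1;-6 0 0 0 -1"
}}

```text
time_s: 5.5
ee_pos: [0.5951, 0.1755, 0.2589]
orientation: [-0.001, 0.819, 0.574, -0.004]
contact_force: [0.7, 2.7, -0.1]
finger_gap: -0.0001
```

```bash
python3 - <<'E'
from mv import *
print(here())
E
```

```text
('t', 5.6, 'case xyz tip', array([122.4,   2.5,  85.9]), 'F case', array([2.44, 0.49, 0.65]), 'gap', -0.2)
```

>>> {"op": "arm_command", "data": {
  "rows": "-1 0 0 0 -1;-1.5 0 0 0 -1;-2 0 0 0 -1;-2 0 0 0 -1"
}}

```text
time_s: 6.1
ee_pos: [0.5945, 0.1736, 0.2588]
orientation: [-0.001, 0.819, 0.574, -0.004]
contact_force: [0.1, 1.7, 0.2]
finger_gap: -0.0003
```

>>> {"op": "arm_command", "data": {
  "rows": "-1 0 0 0 -1;-1 0 0 0 -1"
}}

```text
time_s: 6.35
ee_pos: [0.5942, 0.173, 0.2589]
orientation: [-0.001, 0.819, 0.574, -0.003]
contact_force: [2.7, 5.7, -0.3]
finger_gap: 0.0001
```

>>> {"op": "arm_command", "data": {
  "rows": "-1 0 0 0 -1;-1 0 0 0 -1"
}}

```text
time_s: 6.6
ee_pos: [0.5939, 0.1727, 0.2589]
orientation: [-0.002, 0.819, 0.574, -0.002]
contact_force: [2.5, 6.5, -2.6]
finger_gap: 0.0001
```

```bash
python3 - <<'E'
from mv import *
print(here()); c=robot.capture("top")
crop(c["image"],205,145,265,235,8,"pics/top3.png"); print(here())
E
```

```text
('t', 6.7, 'case xyz tip', array([119.3,   2.7,  85.9]), 'F case', array([ 7.8 ,  0.84, -1.55]), 'gap', 0.2)
('t', 6.75, 'case xyz tip', array([119.3,   2.7,  85.9]), 'F case', array([ 7.02, -0.38, -2.14]), 'gap', -0.1)
```

View pics/top3.png

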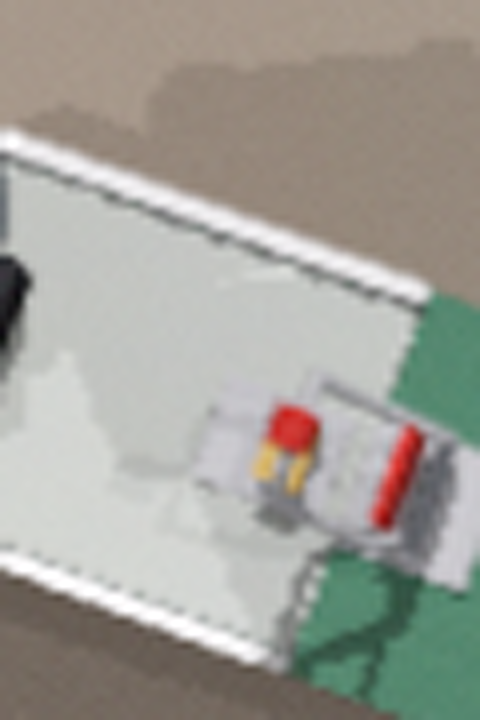

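>>> {"op": "arm_command", "data": {
  "rows": "-1.5 0 0 0 -1;-1.5 0 0 0 -1"
}}

```text
time_s: 7.0
ee_pos: [0.5936, 0.1722, 0.259]
orientation: [-0.002, 0.819, 0.574, -0.0]
contact_force: [2.7, 9.3, -1.9]
finger_gap: -0.0
```

```bash
python3 - <<'E'
from mv import *
print(here())
E
```

```text
('t', 7.1, 'case xyz tip', array([118.7,   2.8,  86. ]), 'F case', array([ 9.88, -0.68, -2.42]), 'gap', -0.0)
```

>>> {"op": "arm_command", "data": {
  "rows": "6 0 0 0 -1;12 3 -30 0 -1;12 3 -80 0 -1;-10 3 -130 0 -0.4;-50 3 -170 0 -0.4;-90 3 -174 0 -0.4;-119 3 -174 0 -0.4;-119 3 -174 0 -0.4"
}}

```text
time_s: 8.1
ee_pos: [0.5559, 0.0572, 0.4327]
orientation: [-0.002, 0.82, 0.573, -0.001]
contact_force: [-0.3, 0.3, 0.5]
finger_gap: 0.0256
```

```bash
python3 - <<'E'
from mv import *
s=robot.observe(); print(here(),np.round(s["orientation"],4))
c=robot.capture("wrist"); cv2.imwrite("pics/w2.png",cv2.resize(c["image"][:,:,::-1],None,fx=1.5,fy=1.5))
t=robot.capture("scene"); crop(t["image"],220,100,365,240,5,"pics/sc2.png")
for n,P in dict(deckA=(-150,-75,80),deckB=(-150,75,80),knob=linkpts(p[4],p[5])[3],tip=linkpts(p[4],p[5])[0],keep=(-13,0,103),lidblA=(92,-30,110)).items(): print(n,proj(c,W(p,P),s)*1.5)
E
```

```text
('t', 8.2, 'case xyz tip', array([ -0.7,  -1.3, 259.6]), 'F case', array([ 0.66, -0.02, -0.3 ]), 'gap', 25.8) [-2.300e-03  8.189e-01  5.739e-01 -5.000e-04]
deckA [[467.62992453 420.42131326]]
deckB [[296.18711743 419.50385582]]
knob [[380.23727633 359.30032971]]
tip [[380.86889319 382.38880965]]
keep [[381.8778581  276.42289314]]
lidblA [[428.42657141 123.51057835]]
```

View pics/w2.png

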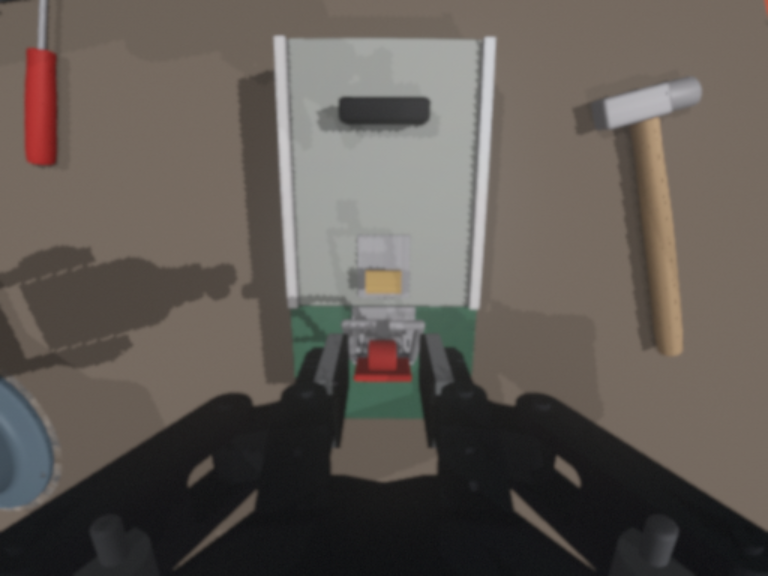

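View pics/sc2.png

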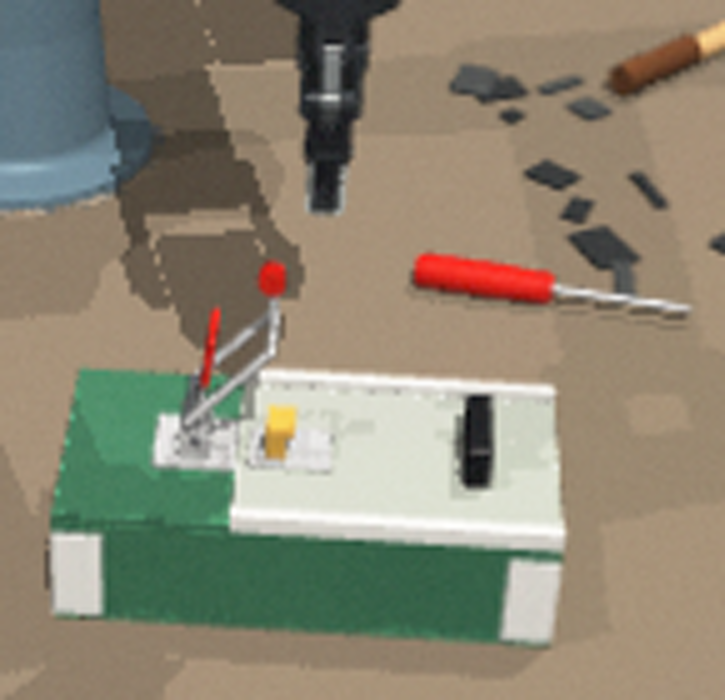

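```bash
python3 - <<'E'
from mv import *
s=robot.observe(); c=robot.capture("wrist")
crop(c["image"],205,135,305,285,5,"pics/w2c.png")
C=lambda P:(np.array([[np.cos(p[2]),np.sin(p[2])],[-np.sin(p[2]),np.cos(p[2])]])@(P[:2]-p[:2])*1e3).round(1)
for uv,z in [((383,270),103),((383,293),103),((365,280),103),((401,280),103),((382,354),203),((382,340),203),((383,418),80),((385,97),110)]: print(uv,z,C(atz(c,np.array(uv)/1.5,z/1e3,s)))
E
```

```text
(383, 270) 103 [-7.3 -0.6]
(383, 293) 103 [-24.8  -0.7]
(365, 280) 103 [-14.9  12.4]
(401, 280) 103 [-14.8 -13.7]
(382, 354) 203 [-24.9  -0.8]
(382, 340) 203 [-17.1  -0.8]
(383, 418) 80 [-146.6   -1.1]
(385, 97) 110 [108.9  -1.5]
```

View pics/w2c.png

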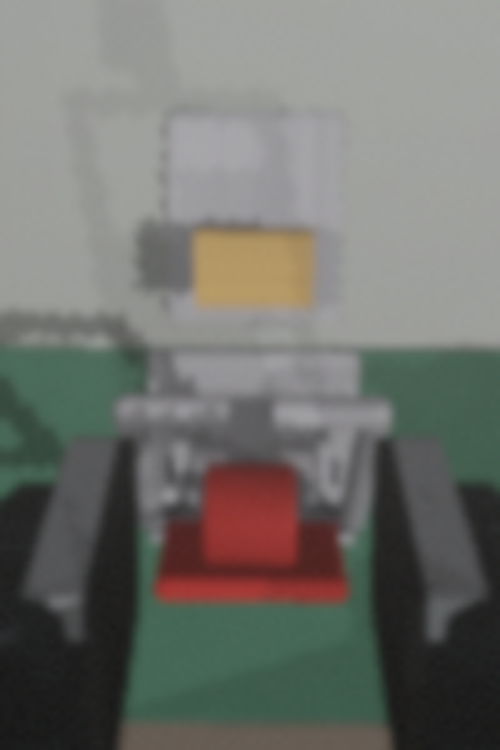

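>>> {"op": "arm_command", "data": {
  "rows": "-14 0 20 0 -0.4;-28 0 50 0 -0.4;-28 0 71 0 -0.4;-28 0 71 0 -0.4"
}}

```text
time_s: 8.95
ee_pos: [0.5456, 0.0329, 0.3581]
orientation: [-0.004, 0.819, 0.574, -0.003]
contact_force: [0.1, 0.4, -0.6]
finger_gap: 0.0256
```

```bash
python3 - <<'E'
from mv import *
s=robot.observe(); print(here())
c=robot.capture("wrist"); crop(c["image"],155,135,355,305,4,"pics/w3.png")
t=robot.capture("scene"); crop(t["image"],220,100,345,220,5,"pics/sc3.png")
E
```

```text
('t', 9.05, 'case xyz tip', array([-28. ,  -1. , 188.2]), 'F case', array([0.01, 0.25, 0.53]), 'gap', 25.4)
```

View pics/w3.png

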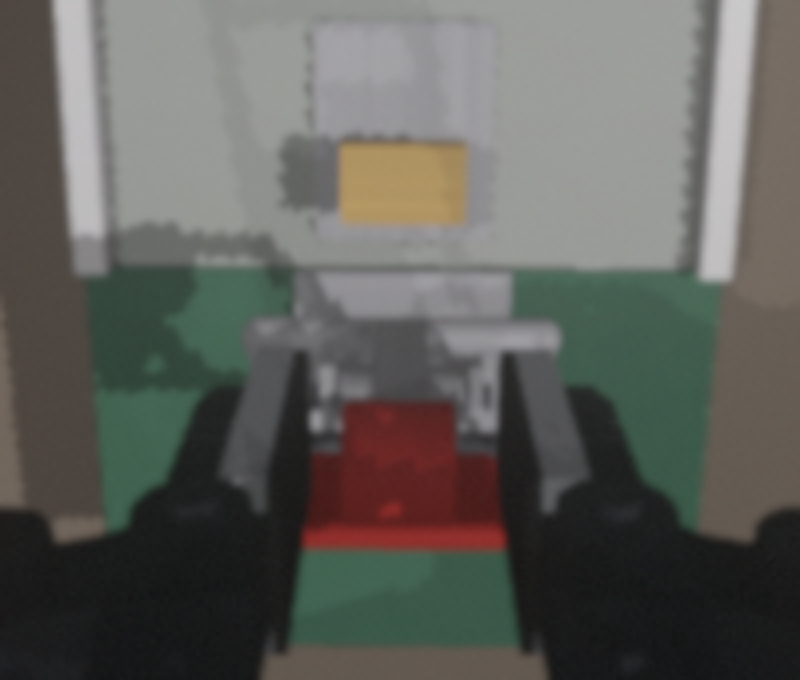

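View pics/sc3.png

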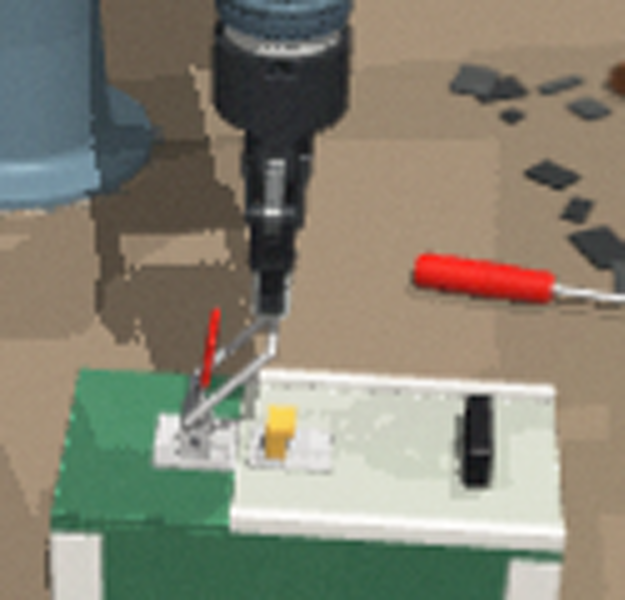

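>>> {"op": "arm_command", "data": {
  "rows": "0 0 0 0 -1;0 0 0 0 -1;0 0 0 0 -1;0 0 0 0 -1",
  "squeeze": 20
}}

```text
time_s: 9.65
ee_pos: [0.5471, 0.0335, 0.3629]
orientation: [-0.002, 0.818, 0.575, 0.001]
contact_force: [-3.8, 3.2, 4.3]
finger_gap: 0.0137
```

```bash
cat > path.py <<'E'
from mv import *
def knob_from_bar(bx,bz,lp=(-70,96)):
    # bar position -> config (lever l, elevation e, knob)
    v=np.array([bx-lp[0],bz-lp[1]]); D=np.hypot(*v); th=np.arctan2(v[1],v[0])
    al=np.arccos((D*D+18**2-70**2)/(2*D*18))   # angle at lever pivot, crank CCW of line
    cr=th+al; a=np.pi-cr; l=a+0.3
    piv=np.array(lp)+18*np.array([np.cos(cr),np.sin(cr)])
    e=np.arctan2(bz-piv[1],bx-piv[0])
    k=np.array([bx,bz])+26*np.array([np.cos(e),np.sin(e)])+26*np.array([-np.sin(e),np.cos(e)])
    return l,e,k
if __name__=="__main__":
    print(here())
    for b in [(-26.8,166),(-20,160),(-12,150),(-5,140),(0,130),(3,120),(4,112),(5,104),(5,98),(5,92),(5,88),(2,90),(0,90),(-3,90),(-6,90),(-9,90),(-12,90),(-14,90)]:
        l,e,k=knob_from_bar(*b); print(b,"l %.2f e %.2f knob"%(l,e),k.round(1))
E
python3 path.py
```

```text
('t', 9.75, 'case xyz tip', array([-27.5,  -1.3, 189.9]), 'F case', array([1.3 , 4.89, 4.53]), 'gap', 13.5)
(-26.8, 166) l 1.69 e 0.84 knob [-29.  202.7]
(-20, 160) l 1.73 e 0.72 knob [-17.6 196.7]
(-12, 150) l 1.76 e 0.54 knob [ -3.1 185.7]
(-5, 140) l 1.87 e 0.38 knob [  9.5 173.8]
(0, 130) l 1.98 e 0.23 knob [ 19.3 161.3]
(3, 120) l 2.05 e 0.09 knob [ 26.6 148.2]
(4, 112) l 2.10 e -0.02 knob [ 30.6 137.4]
(5, 104) l 2.19 e -0.13 knob [ 34.2 126.4]
(5, 98) l 2.24 e -0.21 knob [ 35.9 117.9]
(5, 92) l 2.33 e -0.29 knob [ 37.4 109.4]
(5, 88) l 2.40 e -0.34 knob [ 38.2 103.7]
(2, 90) l 2.20 e -0.33 knob [ 35.1 106. ]
(0, 90) l 2.10 e -0.34 knob [ 33.2 105.7]
(-3, 90) l 1.94 e -0.35 knob [ 30.3 105.5]
(-6, 90) l 1.77 e -0.35 knob [ 27.3 105.6]
(-9, 90) l 1.59 e -0.34 knob [ 24.2 105.9]
(-12, 90) l 1.38 e -0.32 knob [ 20.8 106.6]
(-14, 90) l 1.21 e -0.29 knob [ 18.4 107.4]
```

>>> {"op": "arm_command", "data": {
  "rows": "0 -1 0 0 -1;5 -1 2.5 0 -1;11 -1 6 0 -1;18 -1 11 0 -1;26 -1 17 0 -1;32 -1 22.5 0 -1;38 -1 29 0 -1;43 -1 35 0 -1;48 -1 41 0 -1;48 -1 41 0 -1"
}}

```text
time_s: 11.0
ee_pos: [0.5626, 0.0794, 0.3217]
orientation: [-0.002, 0.818, 0.575, 0.001]
contact_force: [-0.6, 0.3, 1.1]
finger_gap: 0.0133
```

```bash
python3 - <<'E'
from mv import *
s=robot.observe(); print(here())
c=robot.capture("wrist"); crop(c["image"],155,135,355,305,4,"pics/w4.png")
t=robot.capture("scene"); crop(t["image"],220,100,345,220,5,"pics/sc4.png")
E
```

```text
('t', 11.1, 'case xyz tip', array([ 20.7,   0. , 149. ]), 'F case', array([-0.21,  1.54, -0.14]), 'gap', 13.3)
```

View pics/w4.png

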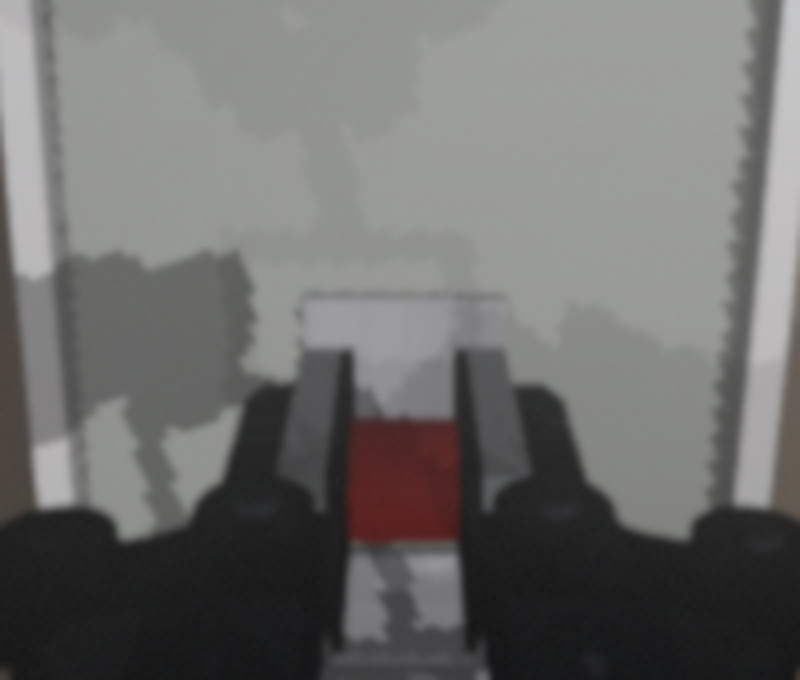

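View pics/sc4.png

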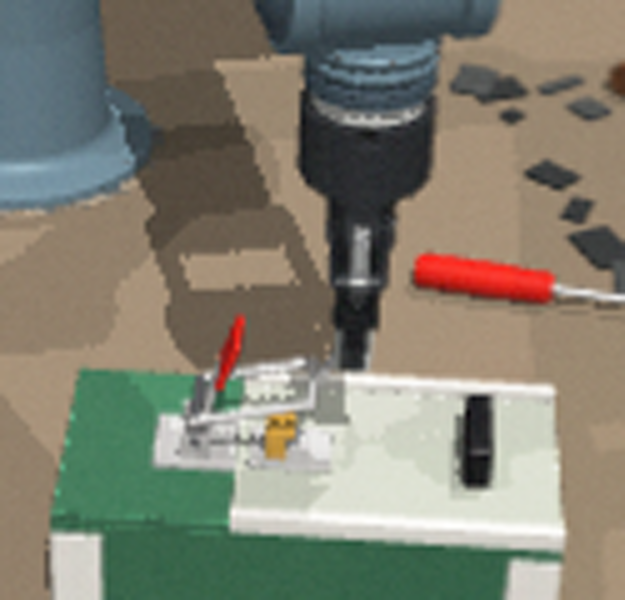

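>>> {"op": "arm_command", "data": {
  "rows": "4 0 7 0 -1;7.5 0 13.5 0 -1;9.5 0 19 0 -1;11.5 0 24.5 0 -1;13 0 30 0 -1;13 0 30 0 -1"
}}

```text
time_s: 11.95
ee_pos: [0.5669, 0.0916, 0.2918]
orientation: [-0.002, 0.818, 0.575, 0.001]
contact_force: [-0.2, -0.4, 1.0]
finger_gap: 0.013
```

```bash
python3 - <<'E'
from mv import *
s=robot.observe(); print(here())
t=robot.capture("scene"); crop(t["image"],250,160,310,210,12,"pics/sc5.png")
t=robot.capture("top"); crop(t["image"],215,170,285,225,10,"pics/top5.png")
E
```

```text
('t', 12.05, 'case xyz tip', array([3.380e+01, 1.000e-01, 1.191e+02]), 'F case', array([-0.53,  0.16, -0.63]), 'gap', 12.9)
```

View pics/sc5.png

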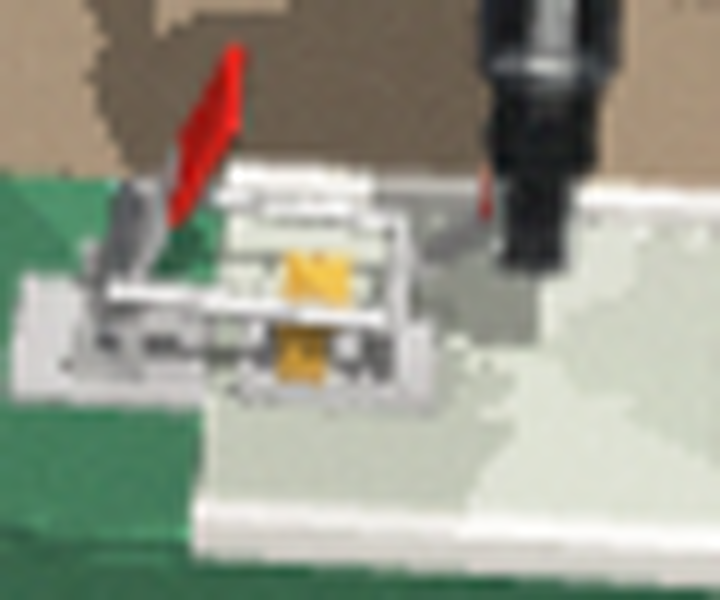

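View pics/top5.png

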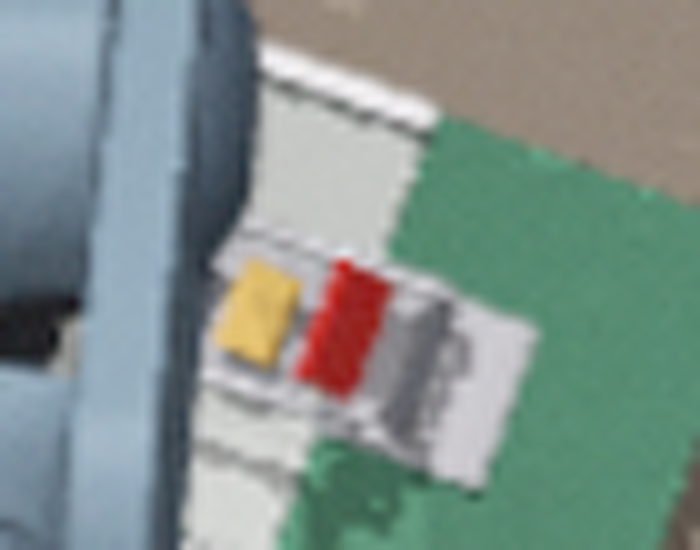

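```bash
python3 - <<'E'
from mv import *
s=robot.observe(); print(here())
C=lambda P:(np.array([[np.cos(p[2]),np.sin(p[2])],[-np.sin(p[2]),np.cos(p[2])]])@(P[:2]-p[:2])*1e3).round(1)
f=lambda u,v:(u/12+250-.4,v/12+160-.4)
for z in (98,103,108): print(z,C(atz(S,f(400,318),z/1e3)),C(atz(S,f(395,212),z/1e3)), "lip top far near-corner",C(atz(S,f(350,300),z/1e3)),C(atz(S,f(348,256),z/1e3)))
# side plane intersection: y=-22
for uv,y in [(f(400,318),-22),(f(395,212),22),(f(350,300),-13),(f(348,256),13),(f(487,190),7)]:
    e,d=ray(S,uv); n=np.array([-np.sin(p[2]),np.cos(p[2]),0]); o=np.array([p[0],p[1],0])
    t=(y/1e3-(e-o)@n)/(d@n); P=e+t*d; print(y,C(P),(P[2]*1e3).round(1))
E
```

```text
('t', 12.25, 'case xyz tip', array([ 33.7,   0.2, 119.3]), 'F case', array([ 0.24, -0.7 ,  0.97]), 'gap', 13.8)
98 [ 1.6 -3.5] [-1.2 42.4] lip top far near-corner [-11.3   2.9] [-12.5  21.8]
103 [  1.6 -10.4] [-1.2 35.3] lip top far near-corner [-11.2  -4. ] [-12.5  14.9]
108 [  1.5 -17.2] [-1.2 28.2] lip top far near-corner [-11.1 -10.8] [-12.4   7.9]
-22 [  1.5 -22. ] 111.5
22 [-1.2 22. ] 112.4
-13 [-11.1 -13. ] 109.6
13 [-12.4  13. ] 104.3
7 [21.3  7. ] 131.2
```

```bash
python3 - <<'E'
from path import *
for b in [(1,108),(2,104),(2,100),(2,96),(2,92),(2,89),(-2,89),(-6,89),(-8,89),(-10,89),(-11,89),(-12,90),(-13,90),(-14,90)]:
    l,e,k=knob_from_bar(*b); print(b,"l %.2f e %.2f knob"%(l,e),(k-knob_from_bar(1,108)[2]).round(1))
E
```

```text
(1, 108) l 1.94 e -0.09 knob [0. 0.]
(2, 104) l 2.02 e -0.14 knob [ 2.3 -5.6]
(2, 100) l 2.06 e -0.20 knob [  3.5 -11.3]
(2, 96) l 2.11 e -0.25 knob [  4.6 -17. ]
(2, 92) l 2.17 e -0.31 knob [  5.5 -22.8]
(2, 89) l 2.22 e -0.35 knob [  6.2 -27.1]
(-2, 89) l 2.01 e -0.36 knob [  2.4 -27.6]
(-6, 89) l 1.79 e -0.36 knob [ -1.6 -27.7]
(-8, 89) l 1.67 e -0.36 knob [ -3.6 -27.5]
(-10, 89) l 1.55 e -0.35 knob [ -5.8 -27.2]
(-11, 89) l 1.48 e -0.34 knob [ -6.9 -27. ]
(-12, 90) l 1.38 e -0.32 knob [ -8.3 -25.1]
(-13, 90) l 1.30 e -0.31 knob [ -9.5 -24.8]
(-14, 90) l 1.21 e -0.29 knob [-10.7 -24.3]
```

>>> {"op": "arm_command", "data": {
  "rows": "2 0 5.5 0 -1;3.5 0 11 0 -1;3.5 0 11 0 -1"
}}

```text
time_s: 12.72
ee_pos: [0.5681, 0.0949, 0.2808]
orientation: [-0.002, 0.818, 0.575, 0.001]
contact_force: [-0.4, -0.5, 0.6]
finger_gap: 0.0138
```

>>> {"op": "arm_command", "data": {
  "rows": "1 0 6 0 -1;2 0 12 0 -1;2.5 0 14.5 0 -1;2.5 0 14.5 0 -1"
}}

```text
time_s: 13.22
ee_pos: [0.5689, 0.0973, 0.266]
orientation: [-0.002, 0.818, 0.575, 0.001]
contact_force: [-0.1, -1.1, 1.3]
finger_gap: 0.0135
```

```bash
python3 - <<'E'
from mv import *
s=robot.observe(); print(here())
t=robot.capture("scene"); crop(t["image"],250,160,310,210,12,"pics/sc6.png")
E
```

```text
('t', 13.32, 'case xyz tip', array([39.9,  0.2, 93.3]), 'F case', array([-0.91,  0.  ,  0.97]), 'gap', 13.5)
```

View pics/sc6.png

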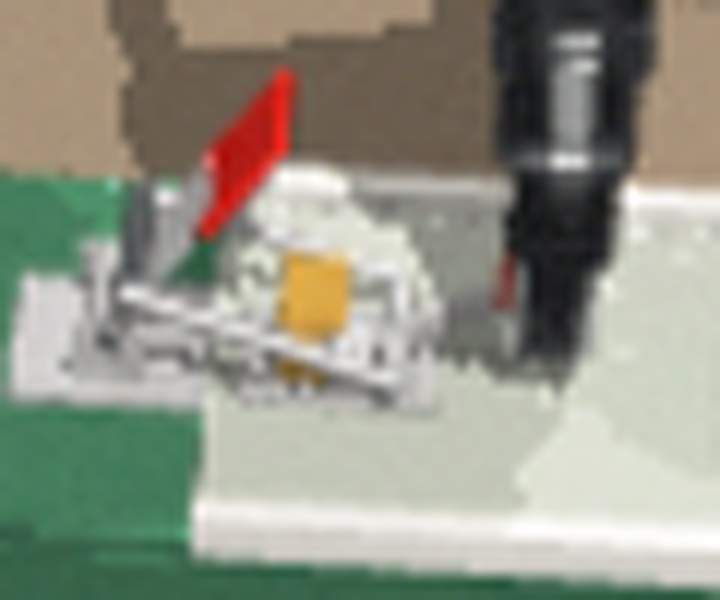

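```bash
cat >> mv.py <<'E'
C=lambda P:(np.array([[np.cos(p[2]),np.sin(p[2])],[-np.sin(p[2]),np.cos(p[2])]])@(P[:2]-p[:2])*1e3).round(1)
def aty(uv,y,c=S):
    e,d=ray(c,uv); n=np.array([-np.sin(p[2]),np.cos(p[2]),0]); o=np.array([p[0],p[1],0])
    t=(y/1e3-(e-o)@n)/(d@n); P=e+t*d; return C(P),(P[2]*1e3).round(1)
f12=lambda u,v:(u/12+250-.4,v/12+160-.4)
E
python3 - <<'E'
from mv import *
print(aty(f12(397,388),-22),aty(f12(125,290),-22),aty(f12(507,282),7),aty(f12(347,340),-13),"tip",aty(f12(285,75),0))
E
```

```text
(array([  1.8, -22. ]), np.float64(89.9)) (array([-66.6, -22. ]), np.float64(115.3)) (array([27.9,  7. ]), np.float64(103.4)) (array([-11.3, -13. ]), np.float64(97.2)) tip (array([-29.9,  -0. ]), np.float64(167.0))
```

>>> {"op": "arm_command", "data": {
  "rows": "-2 0 0 0 -1;-4 0 0.5 0 -1;-6 0 0.5 0 -1;-8 0 0.5 0 -1;-9 0 0.5 0 -1;-9 0 0.5 0 -1"
}}

```text
time_s: 14.22
ee_pos: [0.5661, 0.0896, 0.2663]
orientation: [-0.002, 0.819, 0.574, 0.002]
contact_force: [1.5, 5.7, 0.9]
finger_gap: 0.0136
```

```bash
python3 - <<'E'
from mv import *
print(here())
E
```

```text
('t', 14.32, 'case xyz tip', array([31.6,  0.2, 93.3]), 'F case', array([4.12, 0.02, 0.9 ]), 'gap', 13.4)
```

>>> {"op": "arm_command", "data": {
  "rows": "-1 0 0 0 -1;-2 0 0 0 -1;-2 0 0 0 -1"
}}

```text
time_s: 14.7
ee_pos: [0.5655, 0.088, 0.2665]
orientation: [-0.003, 0.819, 0.574, 0.003]
contact_force: [2.5, 4.0, 1.6]
finger_gap: 0.0134
```

```bash
python3 - <<'E'
from mv import *
print(here())
E
```

```text
('t', 14.8, 'case xyz tip', array([29.9,  0.3, 93.4]), 'F case', array([4.75, 1.02, 0.33]), 'gap', 13.6)
```

```bash
python3 - <<'E'
from mv import *
print(here())
t=robot.capture("scene"); crop(t["image"],250,160,310,210,12,"pics/sc7.png")
print(here())
E
```

```text
('t', 14.9, 'case xyz tip', array([29.8,  0.3, 93.4]), 'F case', array([ 4.26, -0.8 ,  1.59]), 'gap', 13.6)
('t', 14.95, 'case xyz tip', array([29.7,  0.3, 93.3]), 'F case', array([4.67, 0.79, 1.84]), 'gap', 13.2)
```

View pics/sc7.png

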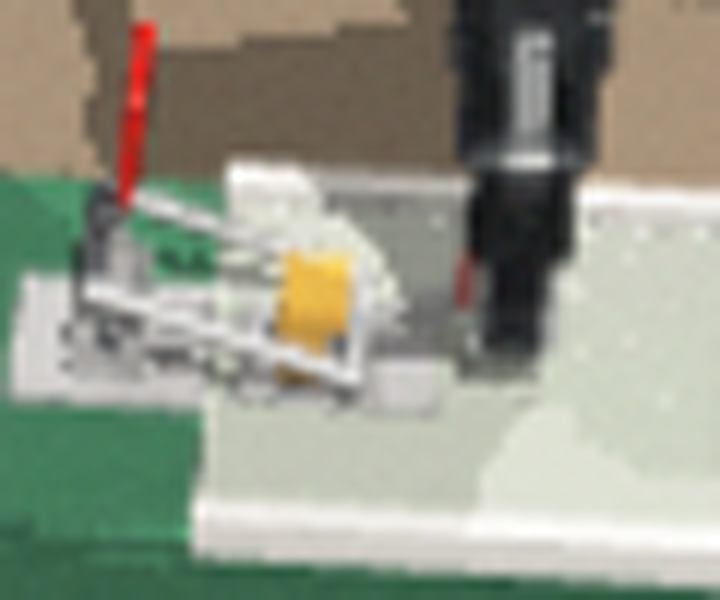

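```bash
python3 - <<'E'
from mv import *
print(aty(f12(356,380),-22),aty(f12(347,340),-13),"tip",aty(f12(147,25),18),aty(f12(470,280),7))
E
```

```text
(array([ -8.5, -22. ]), np.float64(91.6)) (array([-11.3, -13. ]), np.float64(97.2)) tip (array([-65.,  18.]), np.float64(167.5)) (array([18.6,  7. ]), np.float64(103.4))
```

>>> {"op": "arm_command", "data": {
  "rows": "-1 0 0 0 -1;-2 0 0 0 -1;-2 0 0 0 -1"
}}

```text
time_s: 15.42
ee_pos: [0.5647, 0.0858, 0.2662]
orientation: [-0.003, 0.819, 0.574, 0.002]
contact_force: [1.4, 4.0, 0.8]
finger_gap: 0.0136
```

```bash
python3 - <<'E'
from mv import *
print(here())
E
```

```text
('t', 15.53, 'case xyz tip', array([27.6,  0.2, 93.2]), 'F case', array([ 4.75, -0.  ,  1.4 ]), 'gap', 13.4)
```

>>> {"op": "arm_command", "data": {
  "rows": "-1 0 0 0 -1;-1 0 0 0 -1"
}}

```text
time_s: 15.78
ee_pos: [0.5643, 0.0848, 0.2661]
orientation: [-0.003, 0.819, 0.574, 0.002]
contact_force: [2.4, 4.4, 0.1]
finger_gap: 0.0131
```

>>> {"op": "arm_command", "data": {
  "rows": "-1 0 0 0 -1;-1 0 0 0 -1"
}}

```text
time_s: 16.02
ee_pos: [0.564, 0.0839, 0.266]
orientation: [-0.003, 0.819, 0.574, 0.002]
contact_force: [2.1, 4.0, 0.3]
finger_gap: 0.0133
```

```bash
python3 - <<'E'
from mv import *
print(here())
t=robot.capture("scene"); crop(t["image"],250,160,310,210,12,"pics/sc8.png")
print(here())
E
```

```text
('t', 16.12, 'case xyz tip', array([25.6,  0.3, 93.1]), 'F case', array([5.34, 1.28, 0.29]), 'gap', 13.7)
('t', 16.18, 'case xyz tip', array([25.6,  0.3, 93.1]), 'F case', array([ 4.6 , -0.71, -0.53]), 'gap', 13.4)
```

View pics/sc8.png

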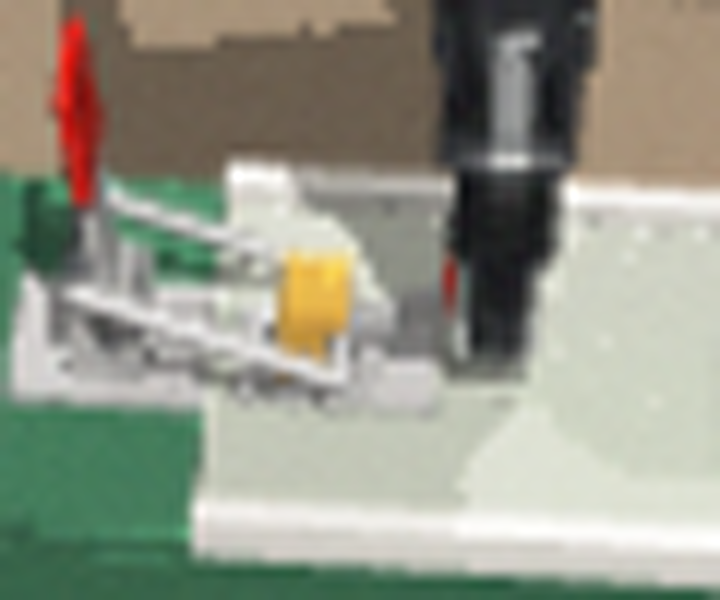

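>>> {"op": "arm_command", "data": {
  "rows": "-1 0 0 0 -1;-1 0 0 0 -1"
}}

```text
time_s: 16.42
ee_pos: [0.5637, 0.0832, 0.2662]
orientation: [-0.003, 0.819, 0.574, 0.003]
contact_force: [2.9, 5.9, 1.0]
finger_gap: 0.0134
```

```bash
python3 - <<'E'
from mv import *
print(aty(f12(340,377),-22));print(here())
E
```

```text
(array([-12.5, -22. ]), np.float64(92.3))
('t', 16.52, 'case xyz tip', array([24.9,  0.3, 93.1]), 'F case', array([ 6.22,  0.29, -0.48]), 'gap', 13.3)
```

>>> {"op": "arm_command", "data": {
  "rows": "-1 0 0 0 -1;-1 0 0 0 -1"
}}

```text
time_s: 16.77
ee_pos: [0.5635, 0.0828, 0.2663]
orientation: [-0.003, 0.819, 0.574, 0.004]
contact_force: [3.0, 8.4, -0.5]
finger_gap: 0.0132
```

```bash
python3 - <<'E'
from mv import *
print(here())
E
```

```text
('t', 16.88, 'case xyz tip', array([24.4,  0.4, 93.3]), 'F case', array([ 8.76, -1.48, -0.41]), 'gap', 13.0)
```

>>> {"op": "arm_command", "data": {
  "rows": "-1 0 0 0 -1;-1 0 0 0 -1;-1 0 0 0 -1;-1 0 0 0 -1;-1 0 0 0 -1;-1 0 0 0 -1"
}}

```text
time_s: 17.62
ee_pos: [0.5633, 0.0825, 0.2663]
orientation: [-0.004, 0.819, 0.574, 0.005]
contact_force: [3.2, 8.2, -0.6]
finger_gap: 0.0136
```

```bash
python3 - <<'E'
from mv import *
for i in range(3):
    print(here()); t=robot.capture("scene")
crop(t["image"],250,160,310,210,12,"pics/sc9.png")
E
```

```text
('t', 17.73, 'case xyz tip', array([24.1,  0.5, 93.3]), 'F case', array([ 8.76, -1.2 , -0.96]), 'gap', 13.3)
('t', 17.77, 'case xyz tip', array([24.1,  0.4, 93.3]), 'F case', array([ 8.82, -0.16, -0.17]), 'gap', 13.5)
('t', 17.82, 'case xyz tip', array([24.1,  0.4, 93.3]), 'F case', array([ 9.31, -0.44, -0.74]), 'gap', 13.3)
```

View pics/sc9.png

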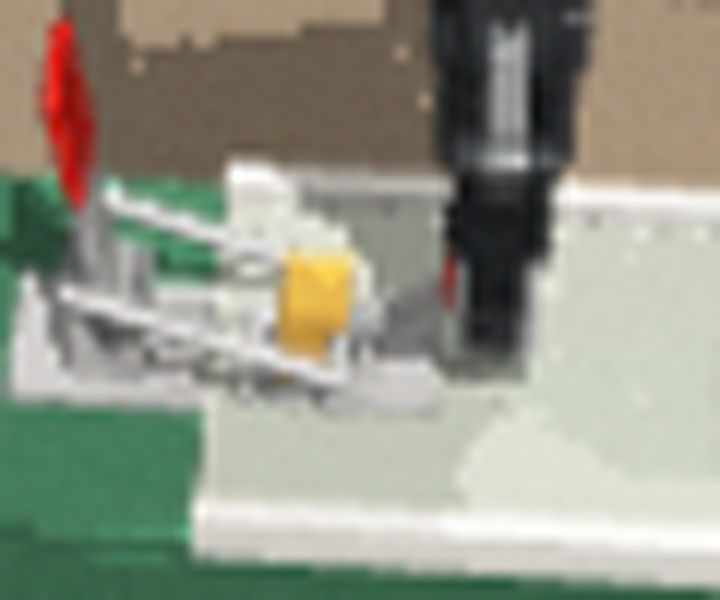

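>>> {"op": "arm_command", "data": {
  "rows": "-0.5 0 0 0 -0.3;0 0 0 0 -0.3;0 0 0 0 -0.3;0 0 0 0 -0.3"
}}

```text
time_s: 18.38
ee_pos: [0.5632, 0.0823, 0.2662]
orientation: [-0.004, 0.819, 0.574, 0.004]
contact_force: [-0.2, -0.6, 0.2]
finger_gap: 0.0298
```

>>> {"op": "arm_command", "data": {
  "rows": "0 0 -12 0 -0.3;0 0 -40 0 -0.3;0 0 -80 0 -0.3;0 0 -105 0 -1;0 0 -105 0 -1"
}}

```text
time_s: 19.0
ee_pos: [0.5636, 0.0811, 0.3745]
orientation: [-0.002, 0.819, 0.574, 0.007]
contact_force: [-0.3, 0.7, -0.5]
finger_gap: 0.0
```

```bash
python3 - <<'E'
from mv import *
print(here()); s=robot.observe(); print(s["orientation"].round(4))
t=robot.capture("scene"); crop(t["image"],235,140,310,210,10,"pics/sc10.png")
c=robot.capture("wrist"); crop(c["image"],155,135,355,305,4,"pics/w10.png")
E
```

```text
('t', 19.1, 'case xyz tip', array([ 22.6,   0.6, 197.7]), 'F case', array([-0.38, -0.64, -0.35]), 'gap', 0.1)
[-0.0038  0.8188  0.574   0.0041]
```

View pics/sc10.png

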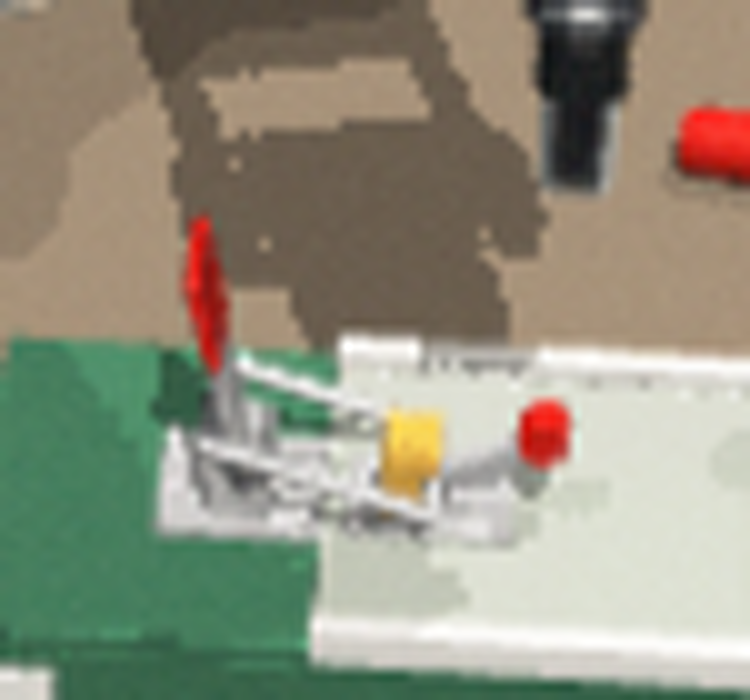

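View pics/w10.png

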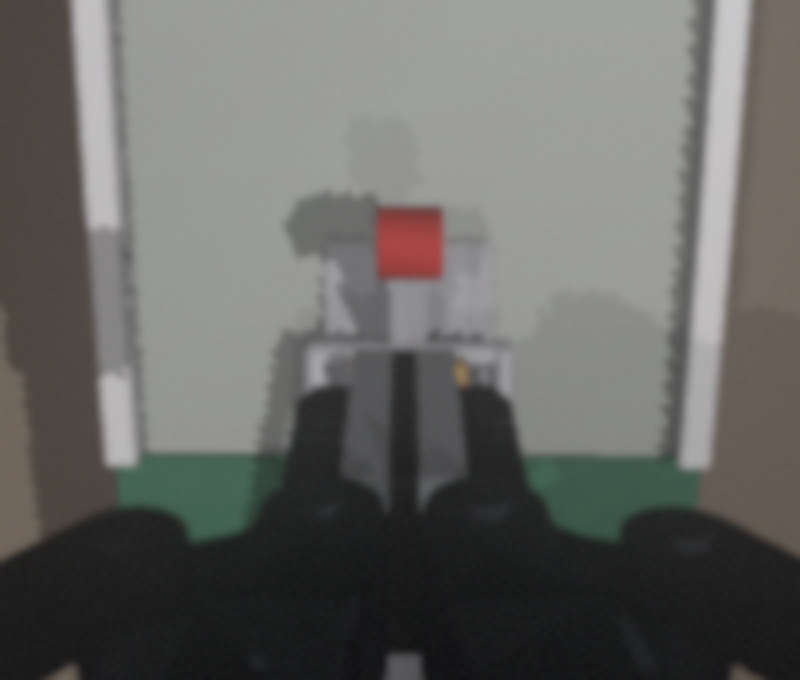

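```bash
python3 - <<'E'
from mv import *
s=robot.observe()
f10=lambda u,v:(u/10+235-.4,v/10+140-.4)
print(aty(f10(204,220),18),aty(f10(190,290),-18), "knob",aty(f10(545,432),-7))
print(goal(-61,190),goal(-61,150))
b=np.array([-61,150])
for l in np.arange(1.35,-0.05,-0.1):
    r=58; x=-70-r*np.cos(l)+2.5*np.sin(l)+10.7; z=96+r*np.sin(l)+2.5*np.cos(l)
    print(round(l,2),np.round([x,z],1),"rel",np.round([x-b[0],b[1]-z],1))
E
```

```text
(array([-85.4,  18. ]), np.float64(166.4)) (array([-86.6, -18. ]), np.float64(165.6)) knob (array([19.3, -7. ]), np.float64(114.0))
(array([-83.6,   0.5,   5.7]), 'toolyaw', np.float64(0.16)) (array([-84. ,   0.6,  45.7]), 'toolyaw', np.float64(0.16))
1.35 [-69.6 153.1] rel [-8.6 -3.1]
1.25 [-75.2 151.8] rel [-14.2  -1.8]
1.15 [-80.7 150. ] rel [-19.7   0. ]
1.05 [-86.  147.6] rel [-25.    2.4]
0.95 [-91.  144.6] rel [-30.    5.4]
0.85 [-95.7 141.2] rel [-34.7   8.8]
0.75 [-100.   137.4] rel [-39.   12.6]
0.65 [-104.   133.1] rel [-43.   16.9]
0.55 [-107.4  128.4] rel [-46.4  21.6]
0.45 [-110.4  123.5] rel [-49.4  26.5]
0.35 [-112.9  118.2] rel [-51.9  31.8]
0.25 [-114.9  112.8] rel [-53.9  37.2]
0.15 [-116.3  107.1] rel [-55.3  42.9]
0.05 [-117.1  101.4] rel [-56.1  48.6]
```

>>> {"op": "arm_command", "data": {
  "rows": "-40 0.5 4 0 -1;-75 0.5 10 0 -1;-84 0.5 30 0 -1;-84 0.5 46 0 -1;-84 0.5 46 0 -1"
}}

```text
time_s: 19.92
ee_pos: [0.5339, 0.003, 0.3207]
orientation: [-0.006, 0.819, 0.574, 0.002]
contact_force: [1.2, -0.2, 0.2]
finger_gap: -0.0002
```

```bash
python3 - <<'E'
from mv import *
print(here())
t=robot.capture("scene"); crop(t["image"],235,140,310,210,10,"pics/sc11.png")
E
```

```text
('t', 20.02, 'case xyz tip', array([-60.4,   0. , 149.7]), 'F case', array([-0.12, -0.94,  0.59]), 'gap', -0.1)
```

View pics/sc11.png

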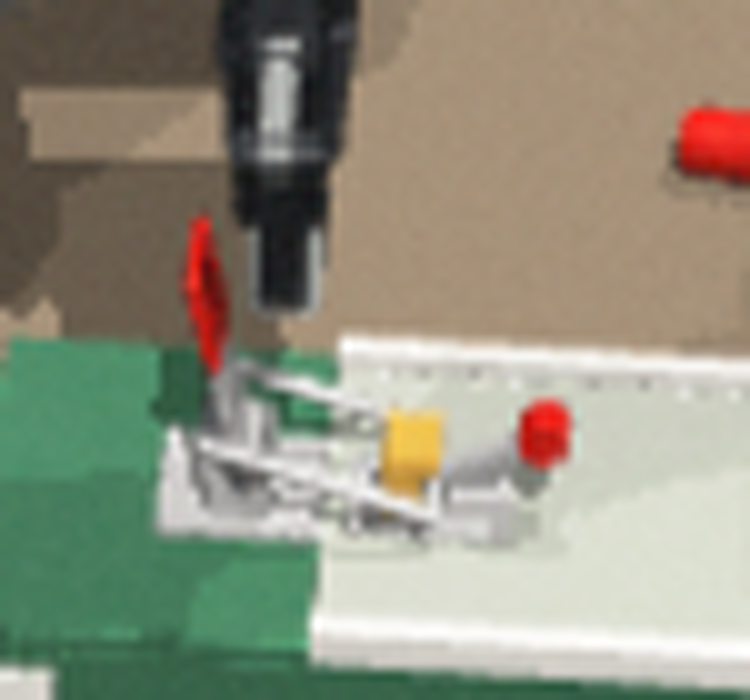

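>>> {"op": "arm_command", "data": {
  "rows": "-5 0 -2 0 -1;-9 0 -2 0 -1;-14 0 -2 0 -1;-17 0 -1 0 -1;-20 0 0 0 -1;-23 0 1 0 -1;-26 0 2 0 -1;-28 0 3.5 0 -1;-30 0 5 0 -1"
}}

```text
time_s: 21.2
ee_pos: [0.5247, -0.0254, 0.3182]
orientation: [-0.004, 0.819, 0.574, 0.004]
contact_force: [0.9, 0.7, 4.0]
finger_gap: -0.0002
```

```bash
python3 - <<'E'
from mv import *
print(here())
t=robot.capture("scene"); crop(t["image"],235,140,310,210,10,"pics/sc12.png")
E
```

```text
('t', 21.3, 'case xyz tip', array([-90.6,  -0.3, 144.9]), 'F case', array([ 1.01, -1.35,  2.98]), 'gap', 0.3)
```

View pics/sc12.png

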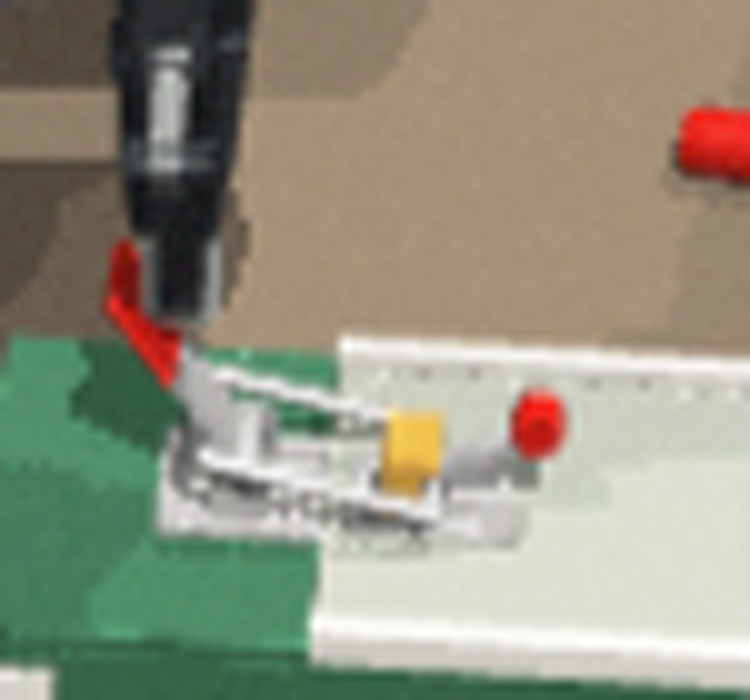

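>>> {"op": "arm_command", "data": {
  "rows": "-2.5 0 1.7 0 -1;-5 0 3.5 0 -1;-7 0 5.5 0 -1;-9 0 7.5 0 -1;-11 0 9.5 0 -1;-13 0 11.5 0 -1;-15 0 14 0 -1;-16.5 0 16.5 0 -1;-18 0 19 0 -1;-19.5 0 21.5 0 -1"
}}

```text
time_s: 22.6
ee_pos: [0.5178, -0.0435, 0.2958]
orientation: [-0.004, 0.819, 0.574, 0.003]
contact_force: [-0.6, -0.4, 1.8]
finger_gap: -0.0002
```

```bash
python3 - <<'E'
from mv import *
print(here())
t=robot.capture("scene"); crop(t["image"],235,140,310,210,10,"pics/sc13.png")
E
```

```text
('t', 22.7, 'case xyz tip', array([-110. ,   -0. ,  122.4]), 'F case', array([ 0.03, -0.26,  0.4 ]), 'gap', -0.1)
```

View pics/sc13.png

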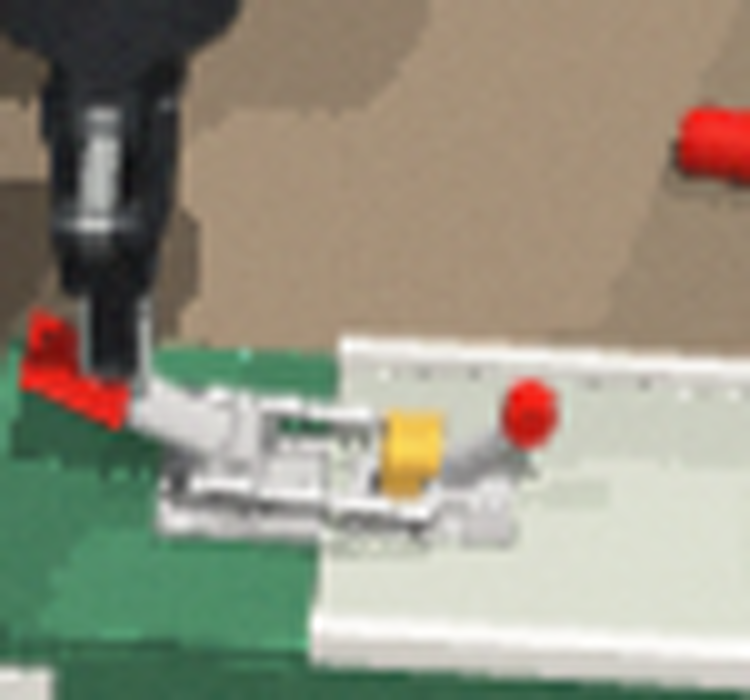

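>>> {"op": "arm_command", "data": {
  "rows": "-1.5 0 2.5 0 -1;-2.5 0 5 0 -1;-3.5 0 8 0 -1;-4.5 0 11 0 -1;-5 0 13.5 0 -1;-5.5 0 16 0 -1;-5.5 0 16 0 -1"
}}

```text
time_s: 23.62
ee_pos: [0.5156, -0.0483, 0.279]
orientation: [-0.005, 0.819, 0.574, 0.003]
contact_force: [0.7, 0.6, 0.9]
finger_gap: 0.0003
```

```bash
python3 - <<'E'
from mv import *
print(here())
t=robot.capture("scene"); crop(t["image"],235,140,310,210,10,"pics/sc14.png")
E
```

```text
('t', 23.73, 'case xyz tip', array([-1.152e+02,  1.000e-01,  1.064e+02]), 'F case', array([ 0.09,  0.56, -0.19]), 'gap', -0.2)
```

View pics/sc14.png

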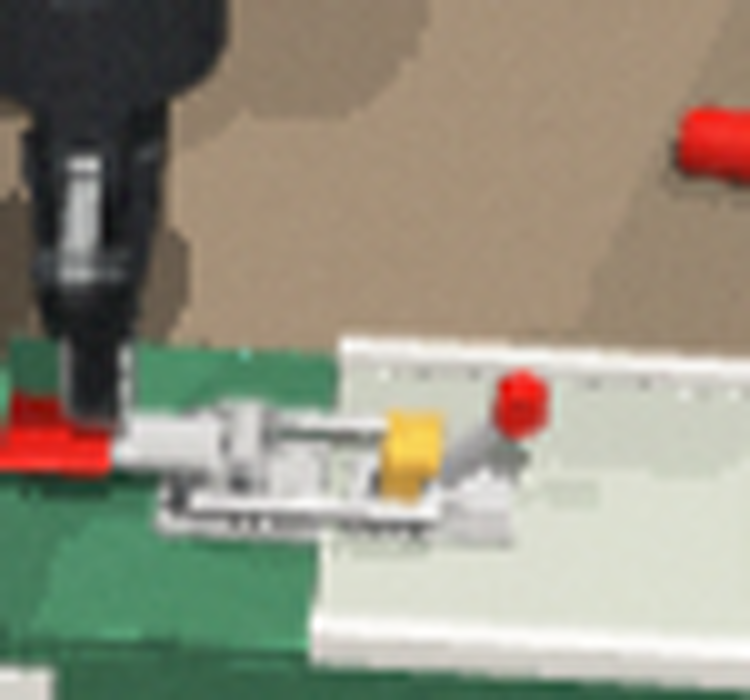

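>>> {"op": "arm_command", "data": {
  "rows": "0 0 4 0 -1;0 0 7 0 -1;0 0 8.5 0 -1;0 0 8.5 0 -1"
}}

```text
time_s: 24.28
ee_pos: [0.5161, -0.0483, 0.2723]
orientation: [-0.005, 0.819, 0.574, 0.003]
contact_force: [-5.0, 0.8, 11.7]
finger_gap: 0.0001
```

```bash
python3 - <<'E'
from mv import *
print(here())
E
```

```text
('t', 24.38, 'case xyz tip', array([-115.1,   -0.2,   99.3]), 'F case', array([-1.21,  4.91, 10.74]), 'gap', 0.1)
```

>>> {"op": "arm_command", "data": {
  "rows": "0 0 -10 0 -1;0 0 -50 0 -1;10 0 -100 0 -1;40 0 -150 0 -1;80 0 -170 0 -1;110 0 -170 0 -1;110 0 -170 0 -1"
}}

```text
time_s: 25.25
ee_pos: [0.5538, 0.0547, 0.4438]
orientation: [-0.005, 0.818, 0.576, 0.003]
contact_force: [0.0, 0.0, -0.1]
finger_gap: -0.0005
```

```bash
python3 - <<'E'
from mv import *
print(here())
t=robot.capture("scene"); crop(t["image"],235,140,345,220,7,"pics/sc15.png")
c=robot.capture("wrist"); crop(c["image"],155,20,355,305,3,"pics/w15.png"); print(here())
E
```

```text
('t', 25.35, 'case xyz tip', array([ -7. ,  -0.4, 270. ]), 'F case', array([ 0.02,  0.05, -0.22]), 'gap', 0.1)
('t', 25.45, 'case xyz tip', array([ -7.5,  -0.6, 270. ]), 'F case', array([ 0.81,  0.05, -0.25]), 'gap', -0.1)
```

View pics/sc15.png

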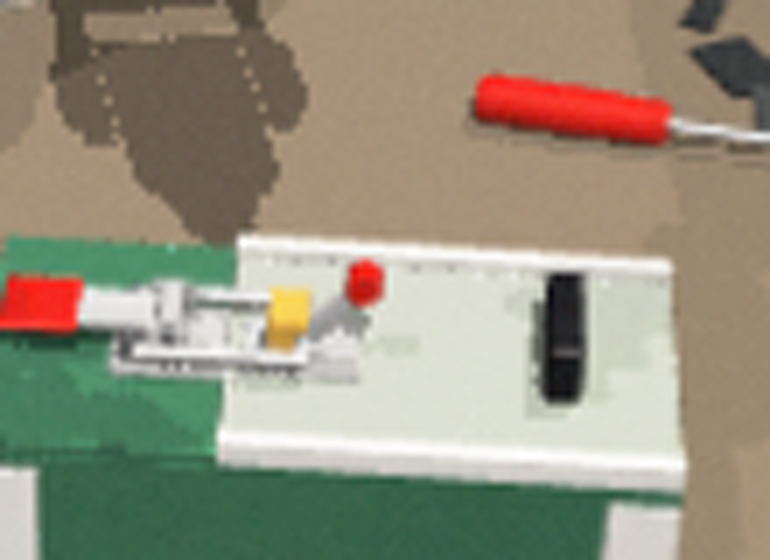

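View pics/w15.png

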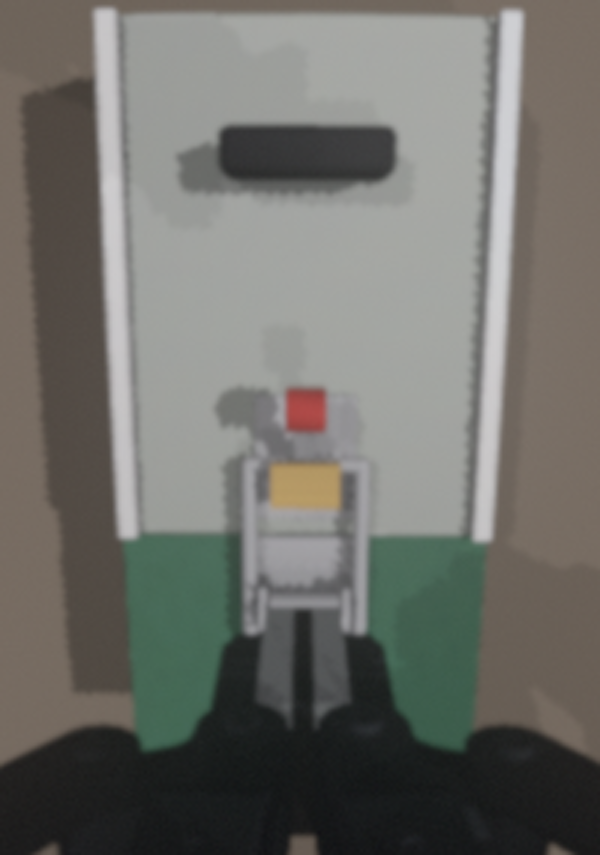

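```bash
python3 -c "
from workcell import robot
print(robot.close_job())"
```

```text
the job is handed in; nothing more can be done
None
```

The case is closed and clamped, in the order asked, and I handed it in at about 25 s of the 61 s allowed.

- **Lid:** I pushed it by the black block until it met the rubber stop, at about 10 N. The last pictures show no gap at the deck and the lid end level with the rail ends.
- **Bail:** I carried it by the red knob over the lip, down behind the keeper and back under the lip. Force rose from about 4.7 N of drag to about 9 N with the bail no longer moving. I held that for about 0.9 s, then let go.
- **Lever:** I pushed it over with closed fingertips and it snapped down. It needed only a few newtons in the readings between moves. A check press of about 12 N stopped at paddle-top height, so it is flat.

The final scene and wrist pictures show the lever flat, the crossbar behind the keeper post under the lip, and the arm clear, with force readings under 1 N. The tools, slab and tub were never touched.

I did not measure the bail's stretch directly. I estimated about 5 to 6 mm from the geometry as the lever came over, inside the 2 to 11 mm range. The wrist and fixed cameras disagreed by up to about 3 mm along the case, so I set the final positions by feel.

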